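# Set up a transmission measurement on the optical rail

### The arm

A 6-joint arm with a two-finger parallel gripper is mounted at the origin on a cart in front of the work surface, level with it; the furniture and walls round the work are solid. World frame = base frame: x ahead of the robot, y to its left, z up, the work surface at z = 0. Lengths are in mm, angles in rad, forces in N, time in s.
With the tool pointing down it reaches from about 325 to 925 mm from the base axis. Payload 3.1 kg.
Tool frame: the origin (TCP) lies at the very end of the fingers, on their centre line; the grasp point (between the pads) lies 19 mm behind it; y points along the fingers, x is the direction in which the jaws open and shut, and the axes are right-handed (so a half turn about y gives the same grasp; the last joint's range is limited). The gripper opens to 85 mm and grips with 20 to 120 N. Pads are 22 mm wide; open, the fingers measure 114 mm over their backs; the gripper's body (76 mm by 85 mm) begins 54 mm behind the grasp point. The pads swing forward as they close: fully open they stand 13 mm farther back than shut.
Start: joints at [-1.32, 0.217, 1.613, -0, 1.311, -0.112], TCP at [221.83, -584.321, 231.3] pointing down, gripper open.
Joint ranges: [-2.75, 2.75], [-0.78, 2.1], [0.31, 2.55], [-1.13, 4.27], [0.13, 2.63], [-2.58, 2.58]. Speed limits (rad/s): [2.79, 2.79, 3.14, 3.14, 3.14, 3.14].

### API

Orientations are given as a unit quaternion [x, y, z, w].
In Python, from station import robot gives the robot as it stands.
- The arm moves only by the shell command python3 -m pendant 'ROWS' [OPENING] [FORCE]. ROWS is JSON, a list that holds one entry, the list of rows, each a list of 4 numbers: the shift along the world's x, y, z in m, then the turn about the world's z in rad. In form: [[[dx, dy, dz, turn], ...]]. A call has 1 to 10 rows; each row is the pose to reach, as a shift and turn from the pose measured when the call began; what a row does not reach only later rows make up. A row lasts 1/10 s, in which the tool goes at most 50 mm and 8.59 degrees, less where a joint would pass 70% of its speed; a pose out of reach is approached as far as the arm can. A call with a gripper value outside its range is refused whole. OPENING is the opening in per cent of the stroke, from 0 (shut) to 100 (fully open), set as the call begins (- or left out, the last holds). The fingers move at their own pace and stop on an object; FORCE is the grip in N (left out, the last holds). Time passes only in rows, so rows that repeat a pose let the fingers close. It gives the time, the measured TCP pose, the force and the opening at its end, in the units of the state.
- robot.get_obs(): the state, without advancing time (a new reading comes with each control period).
- robot.snapshot(name): name is "scene" or "side" or "wrist"; returns a dict with "pixels" (384x512x3 uint8, red, green, blue), "range_z" (384x512 float32, mm along the optical axis (not along the pixel's ray), 0 where there is no reading), "fx", "fy", "cx", "cy" (pixels), "D" ([k1, k2, p1, p2, k3] as OpenCV has them; the pictures are not rectified), "rvec" (rotation vector, rad) and "tvec" (3), from world to camera coordinates, as OpenCV has them; the wrist camera has in their place "mount" (4x4, takes a point from camera to tool coordinates, whose origin is the TCP and whose axes are the tool frame's). Camera axes: x right, y down, z forward; pixel columns grow to the right and rows downward; lengths in mm; the calibration is good to about 2 mm. A picture is of the moment at which its call begins: read the wrist's pose just before it.
- robot.finish_job(): hands the job in, once; it reports no verdict.
The state is a dict: "time": time; "joint_pos": joint angles; "dq": joint speeds; "tau": joint torques, N m; "tool_pos": TCP position; "ee_rot": TCP orientation; "contact_force": force on the tool from outside, world axes, zero at the start; "ft_torque": the same for the moment, N m; "width": opening from 0.0 (shut) to 1.0 (fully open).
Only numpy, scipy, OpenCV 4.12 (cv2) and the standard library are available. Lean on these libraries where they do the work, as an engineer would, in place of code of your own. Each camera call takes 0.05 s, during which the arm holds its last target. There are 200 camera calls.

### The job

Set up the transmission measurement on the optical rail, each carrier dropped fully home over the rail and upright, none tipped over on the way: the focusing lens (black tube) 70 mm before the sample cell on the laser's side, the large collecting lens 70 mm behind the cell, the power sensor 70 mm behind that with its window towards the laser, and the iris 60 mm in front of the laser's front face, between laser and focusing lens. Distances run along the rail to the middle of each carrier, good to about a centimetre; let go of everything at the end.

Things in the scene. Friction and masses are not known exactly. Their poses are not given: they have to be found in the camera images.
- rail: Straight bright aluminium optical rail, fixed, 500 mm long (its y axis), 40 wide (x), 21 high, top edges chamfered 4 mm, scale marks on top. Origin: middle of its underside, on the bench. The laser sits on its +y end; the beam runs towards its -y. A seated carrier's origin is 7 mm above the rail's; its thumbscrew needs no turning.
- laser: Laser head, fixed on the rail's +y (left) end: finned metal box 46 x 60 x 40 mm on a grey base, top 100 mm above the bench. Origin: middle of the base's underside, 7 mm above the bench; axes parallel to the rail's.
- laser_front (a point): Middle of the laser's front face (the round beam exit), 80 mm above the bench, 33 mm from the laser's origin along -y; axes parallel to the rail's.
- cell: Sample cell holder, fixed near the rail's middle: black 40 mm frame open on four sides with a clear square glass cell (white cap) in it, on a carrier like the others; top 110 mm above the bench. Origin: middle of the carrier's underside, 7 mm above the bench, on the rail's centre line; axes parallel to the rail's.
- iris: Iris: upright black square plate 41 mm wide (x) and high, 10 thick (y), small bore closed by leaves, thin 11 mm lever pin on top, on a loose grey saddle carrier 56 (x) x 40 (y) mm; its channel below, along y, 44 wide, 14 deep, fits the rail. Origin: middle of the carrier's underside; optic's middle 73 mm above it; y = optical axis, z up. Faces alike. Grip from above across x, 41 mm. 220 g.
- tube_lens: Focusing lens: short black round tube, 31 mm in diameter, 33 long (y), on a loose grey saddle carrier 56 (x) x 40 (y) mm; its channel below, along y, 44 wide, 14 deep, fits the rail. Origin: middle of the carrier's underside; optic's middle 73 mm above it; y = optical axis, z up. Ends alike. Grip from above across x at the tube's mid-height, 31 mm. 260 g.
- large_lens: Collecting lens: large clear round lens in an upright black square frame 56 mm wide (x) and high, 12 thick (y), on a loose grey saddle carrier 56 (x) x 40 (y) mm; its channel below, along y, 44 wide, 14 deep, fits the rail. Origin: middle of the carrier's underside; optic's middle 73 mm above it; y = optical axis, z up. Faces alike. Grip from above across x, 56 mm. 240 g.
- power_sensor: Power sensor: upright white disc 50 mm in diameter, 16 thick (y), dark round window on its +y face, on a loose grey saddle carrier 56 (x) x 40 (y) mm; its channel below, along y, 44 wide, 14 deep, fits the rail. Origin: middle of the carrier's underside; optic's middle 73 mm above it; y = optical axis, z up. Grip from above across x at mid-height, 50 mm. 240 g.
Not all that is in view belongs to the job. Leave any red look-alike of the iris alone.

How it is judged:
By the outcome, as a careful person would: the job done as asked, in the order asked, and still so for the second after the job is handed in, with the robot touching nothing.
It also fails if it takes over 106 s, if anything falls off the work surface, if the arm or the gripper's body presses on something with over 40 N, if the wrist force passes 120 N, or if a joint passes its speed limit or range.

## Working session

There is one attempt and no reset: what is moved stays moved. The work goes in short steps, Python scripts to look and compute and a shell command to move; the robot and the scene stay as the last step left them, time stands still between calls to the robot, and variables do not carry over. Pictures are saved under pics/ and viewed, about 12 in all and at most 16, crops included, and the job is handed in when it is done.

```bash
mkdir -p pics; ls; python3 - <<'E'
from station import robot
import cv2,pickle
d={}
for n in ["scene","side"]:
    s=robot.snapshot(n); d[n]=s
    cv2.imwrite(f"pics/{n}0.png",cv2.resize(s["pixels"][:,:,::-1],(800,600),interpolation=cv2.INTER_CUBIC))
    print(n,s["fx"],s["cx"],s["D"],s["rvec"],s["tvec"])
pickle.dump(d,open("s0.pkl","wb"))
o=robot.get_obs();print(o)
E
```

```text
pics
scene 471.5332547384369 254.46292233972486 [0.06501922 0.         0.         0.         0.        ] [ 1.14622188 -2.0988507   1.20985271] [ 248.68187123  272.15416617 1145.36943506]
side 480.7256394738649 256.22929147819826 [-0.11962649  0.          0.          0.          0.        ] [ 2.0518294  -0.09081583  0.03415292] [-487.0578894    84.33687386 1486.85979274]
{'time': 0.1, 'joint_pos': array([-1.32016021e+00,  2.17689953e-01,  1.61480465e+00,  2.29792262e-05,
        1.31129623e+00, -1.12227732e-01]), 'dq': array([-6.74981466e-05, -7.37080559e-04, -5.06669344e-03,  9.35961121e-04,
        7.36031678e-04,  4.88585721e-04]), 'tau': array([-1.34684120e-03, -3.98081088e+01, -3.04970670e+01, -1.86007951e-04,
        4.23749909e-03,  2.02607185e-05]), 'tool_pos': array([ 221.67058987, -583.57208388,  230.07570372]), 'ee_rot': array([-0.58149457,  0.40215663, -0.40099448,  0.58252686]), 'contact_force': array([-0.92029417,  0.36339538, -0.41415716]), 'ft_torque': array([-2.20566424e-02, -2.54608230e-05, -5.51691427e-02]), 'width': 0.9991657706302316}
```

View pics/scene0.png

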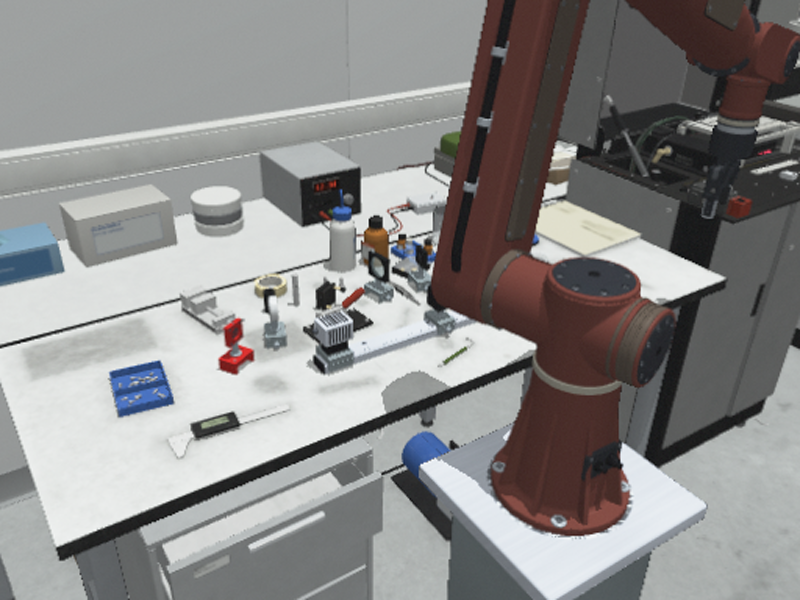

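View pics/side0.png

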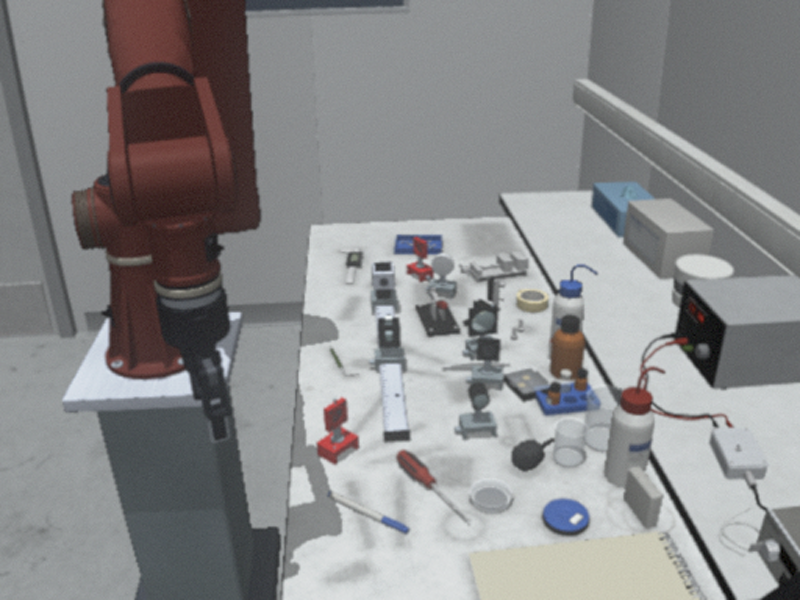

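The scene view shows the laser at (335,335) and the power sensor at (272,325). The side view shows the cell at (388,340), rail end at (395,435), tube lens at (478,405), iris at (487,350), large lens at (483,318) and sensor at (442,270). Next I'll make a top-down map from the range data.

```bash
cat > h.py <<'E'
import numpy as np,cv2,pickle
from scipy.spatial.transform import Rotation as R
def cloud(s,T=None):
    h,w=s["range_z"].shape
    u,v=np.meshgrid(np.arange(w),np.arange(h))
    K=np.array([[s["fx"],0,s["cx"]],[0,s["fy"],s["cy"]],[0,0,1.]])
    p=cv2.undistortPoints(np.stack([u,v],-1).reshape(-1,1,2).astype(np.float64),K,np.array(s["D"])).reshape(-1,2)
    z=s["range_z"].reshape(-1).astype(float)
    P=np.c_[p*z[:,None],z]
    if "rvec" in s:
        M=R.from_rotvec(np.ravel(s["rvec"])).as_matrix(); P=(P-np.ravel(s["tvec"]))@M
    else:
        m=s["mount"]; P=P@m[:3,:3].T+m[:3,3]; P=P@R.from_quat(T["ee_rot"]).as_matrix().T+T["tool_pos"]
    ok=z>0
    return P[ok],s["pixels"].reshape(-1,3)[ok],np.c_[u.ravel(),v.ravel()][ok]
def topdown(P,C,x0,x1,y0,y1,name,sc=1.0,zmax=200,zmin=-20):
    # picture: up = +x, left = +y
    k=(P[:,0]>x0)&(P[:,0]<x1)&(P[:,1]>y0)&(P[:,1]<y1)&(P[:,2]<zmax)&(P[:,2]>zmin)
    P,C=P[k],C[k];o=np.argsort(P[:,2]);P,C=P[o],C[o]
    im=np.zeros((int((x1-x0)*sc),int((y1-y0)*sc),3),np.uint8)
    for p,c in zip(P,C):
        cv2.circle(im,(int((y1-p[1])*sc),int((x1-p[0])*sc)),1,[int(q) for q in c[::-1]],-1)
    for y in range(int(np.ceil(y0/100))*100,int(y1),100): 
        cv2.line(im,(int((y1-y)*sc),0),(int((y1-y)*sc),6),(0,0,255),1);cv2.putText(im,str(y),(int((y1-y)*sc),16),0,.35,(0,0,255))
    for x in range(int(np.ceil(x0/100))*100,int(x1),100): 
        cv2.line(im,(0,int((x1-x)*sc)),(6,int((x1-x)*sc)),(0,0,255),1);cv2.putText(im,str(x),(8,int((x1-x)*sc)),0,.35,(0,0,255))
    cv2.imwrite(name,im)
E
python3 - <<'E'
from h import *
d=pickle.load(open("s0.pkl","rb"))
A=[cloud(d[n])[:2] for n in d]
P=np.vstack([a[0] for a in A]);C=np.vstack([a[1] for a in A])
for a in A:
    k=(a[0][:,2]<25)&(a[0][:,2]>-25)&(a[0][:,0]>300)&(a[0][:,0]<700)&(abs(a[0][:,1])<350); print(np.percentile(a[0][k,2],[10,50,90]))
topdown(P,C,250,750,-400,400,"pics/top0.png")
E
```

```text
[-2.5024177   0.01465262 13.82357368]
[-0.5825685   1.81233304 17.01740855]
```

View pics/top0.png

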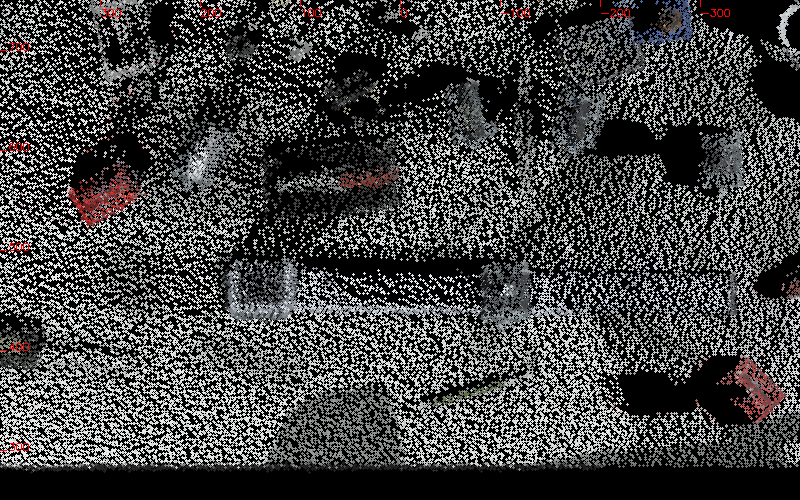

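The map puts the rail near x≈465 with y from 170 to −330. The sensor is near (590,205), large lens (640,−70), iris (625,−175) and tube (590,−325). Now I'll move to an overhead wrist view.

```bash
python3 - <<'E'
from h import *
from station import robot
o=robot.get_obs();M=R.from_quat(o["ee_rot"]).as_matrix();print(M.round(3))
s=robot.snapshot("wrist");print(s["mount"].round(3),s["fx"],s["D"])
E
python3 -m pendant '[[[0.0,0.0,0.05,0],[0.01,0,0.1,0.1],[0.05,0.04,0.14,0.2],[0.08,0.08,0.16,0.3],[0.11,0.12,0.17,0.4],[0.14,0.16,0.17,0.5],[0.17,0.2,0.17,0.6],[0.2,0.24,0.17,0.6],[0.23,0.28,0.17,0.6],[0.25,0.31,0.17,0.6]]]' 100 40
```

```text
[[ 0.355 -0.001  0.935]
 [-0.935  0.002  0.355]
 [-0.002 -1.     0.   ]]
[[ 1.00000e+00 -1.00000e-03  0.00000e+00 -7.20000e-01]
 [-0.00000e+00 -2.97000e-01  9.55000e-01 -1.43222e+02]
 [-1.00000e-03 -9.55000e-01 -2.97000e-01  7.65150e+01]
 [ 0.00000e+00  0.00000e+00  0.00000e+00  1.00000e+00]] 325.00057690030985 [0.0026775 0.        0.        0.        0.       ]
time: 1.15
tool_pos: [467.3, -279.3, 400.0]
ee_rot: [-0.674, 0.212, -0.211, 0.675]
contact_force: [0.6, -0.7, 0.8]
width: 1.002
```

```bash
python3 -m pendant '[[[0.02,0.04,0,0.1],[0.03,0.08,0,0.2],[0.04,0.12,0,0.3],[0.05,0.16,0,0.4],[0.06,0.2,0,0.5],[0.06,0.24,0,0.61],[0.06,0.27,0,0.61],[0.06,0.3,0,0.61],[0.06,0.3,0,0.61]]]'
cat > look.py <<'E'
from h import *
from station import robot
import sys
def look(tag):
    o=robot.get_obs(); s=robot.snapshot("wrist")
    pickle.dump((o,s),open(f"w_{tag}.pkl","wb"))
    cv2.imwrite(f"pics/w_{tag}.png",cv2.resize(s["pixels"][:,:,::-1],(800,600),interpolation=cv2.INTER_CUBIC))
    return o,s
if __name__=="__main__":
    o,s=look(sys.argv[1]);P,C,U=cloud(s,o);print(o["tool_pos"])
    topdown(P,C,350,750,-400,300,f"pics/t_{sys.argv[1]}.png",1.14)
E
python3 look.py a
```

```text
time: 2.05
tool_pos: [526.8, 24.0, 399.6]
ee_rot: [-0.706, -0.001, 0.003, 0.708]
contact_force: [0.5, -0.3, -0.1]
width: 1.002
[526.80492044  23.98703171 399.63873517]
```

View pics/w_a.png

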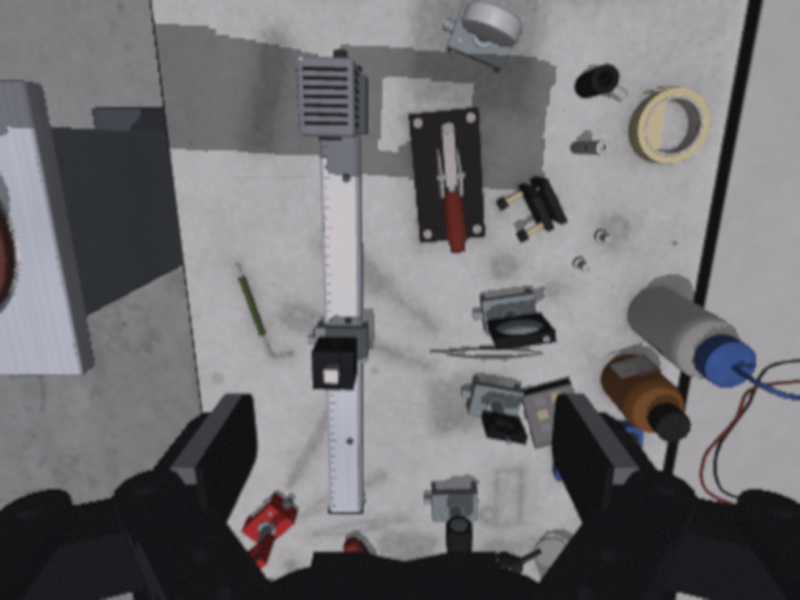

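View pics/t_a.png

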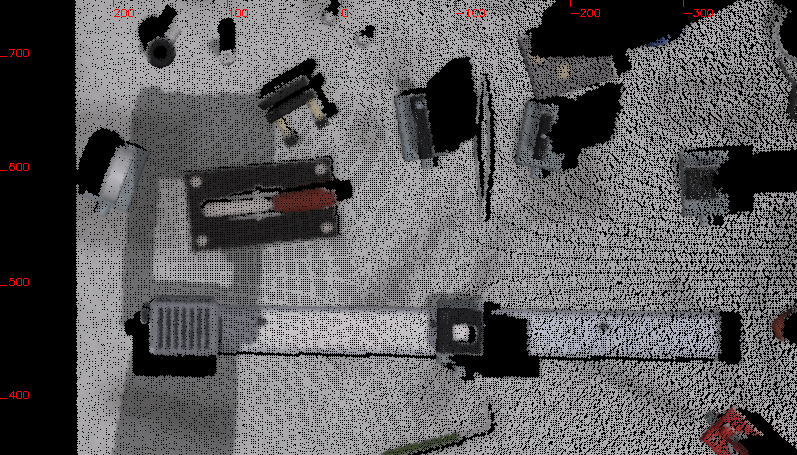

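The wrist view shows rail, laser (332,97), cell (338,355), sensor (485,30), large lens (515,320), iris (500,405) and tube (457,515). A bottle stands at (690,340). Now the measurements.

```bash
cat > meas.py <<'E'
from h import *
import sys
boxes={"laser":(420,500,90,190,85,115),"cell":(420,500,-150,-60,95,125),"sensor":(550,650,160,250,45,130),
"large":(590,700,-120,-40,45,125),"iris":(580,690,-230,-150,45,125),"tube":(540,650,-380,-280,55,110)}
def meas(P,b):
    x0,x1,y0,y1,z0,z1=b
    k=(P[:,0]>x0)&(P[:,0]<x1)&(P[:,1]>y0)&(P[:,1]<y1)&(P[:,2]>z0)&(P[:,2]<z1);Q=P[k]
    if len(Q)<10: return None
    r=cv2.minAreaRect(Q[:,:2].astype(np.float32)); return len(Q),np.round(r[0],1),np.round(r[1],1),round(r[2],1),"z",np.percentile(Q[:,2],[2,50,98]).round(1)
if __name__=="__main__":
    o,s=pickle.load(open(f"w_{sys.argv[1]}.pkl","rb"));P,C,U=cloud(s,o)
    for n,b in boxes.items():
        print(n,"optic",meas(P,b)); print("   carrier",meas(P,b[:4]+(14,44)))
    # rail edges: top z 17..26
    for ya in range(-310,90,40):
        k=(abs(P[:,1]-ya)<15)&(P[:,2]>17.5)&(P[:,2]<25)&(P[:,0]>430)&(P[:,0]<500); q=P[k]
        if k.sum()>20: print(ya,k.sum(),np.percentile(q[:,0],[1,99]).round(1),np.median(q[:,2]).round(1))
    k=(P[:,2]>15)&(P[:,2]<26)&(abs(P[:,0]-458)<10)&(P[:,1]<-200)&(P[:,1]>-360);print("rail end",P[k,1].min())
    k=(P[:,0]>660)&(P[:,0]<760)&(P[:,1]<-20)&(P[:,1]>-250)&(P[:,2]>50)
    Q=P[k]
    for z in range(40,240,40):
        q=Q[(Q[:,2]>z)&(Q[:,2]<z+40)]; 
        if len(q): print("bottle",z,len(q),q.min(0).round(),q.max(0).round())
E
python3 meas.py a
```

```text
laser optic (1940, array([461.9, 141.1]), array([70.6, 48.2]), 88.8, 'z', array([ 87.3, 100.7, 103.7]))
   carrier (572, array([476.3, 123.3]), array([91.4, 40.7]), 58.7, 'z', array([14.7, 21.9, 36.8]))
cell optic (674, array([ 458.5, -104.2]), array([40.6, 40.1]), 89.0, 'z', array([ 96.2,  98.8, 111.4]))
   carrier (766, array([ 453.6, -104.2]), array([88.3, 65.7]), 89.2, 'z', array([17.4, 22.6, 35. ]))
sensor optic (805, array([597.4, 198.1]), array([16.4, 49.7]), 69.3, 'z', array([55. , 91.7, 98.9]))
   carrier (667, array([590.6, 192.9]), array([37.5, 67.7]), 50.3, 'z', array([14.8, 26.3, 30.9]))
large optic (816, array([640. , -70.8]), array([56.3, 13.7]), 9.3, 'z', array([ 47.4,  88.4, 103.6]))
   carrier (508, array([634. , -63.6]), array([67.3, 36.1]), 26.7, 'z', array([14.6, 26.3, 35.5]))
iris optic (498, array([ 631. , -176.8]), array([12.7, 41.7]), 78.5, 'z', array([51.2, 81.1, 96.8]))
   carrier (991, array([ 643.2, -190.8]), array([ 67.2, 101.6]), 82.4, 'z', array([15. , 24.5, 33.4]))
tube optic (388, array([ 589.5, -317.7]), array([30. , 35.6]), 1.8, 'z', array([62.2, 82.2, 90. ]))
   carrier (593, array([ 584.7, -317.8]), array([64.7, 42.1]), 1.3, 'z', array([15.4, 26.5, 38.9]))
-310 272 [437.1 475.4] 21.5
-270 292 [436.5 474.7] 21.5
-230 301 [438.1 475.3] 21.6
-190 324 [437.7 476.1] 21.4
-150 68 [440.5 477.1] 20.7
-70 402 [435.3 478.6] 21.4
-30 422 [440.8 479.3] 21.4
10 445 [440.7 479.8] 21.4
50 490 [441.4 479.5] 21.3
rail end -332.1064321546776
bottle 40 224 [ 660. -169.   50.] [760. -60.  80.]
bottle 80 76 [ 660. -160.   80.] [760. -60. 103.]
```

```bash
python3 -m pendant '[[[0.01,-0.045,-0.01,0.02],[0.02,-0.09,-0.03,0.02],[0.03,-0.135,-0.06,0.02],[0.04,-0.18,-0.09,0.02],[0.05,-0.22,-0.11,0.02],[0.06,-0.26,-0.13,0.02],[0.063,-0.3,-0.15,0.02],[0.063,-0.33,-0.17,0.02],[0.063,-0.342,-0.19,0.02],[0.063,-0.342,-0.2,0.02]]]'
python3 look.py b; python3 meas.py b | grep -A1 -E "tube|cell|iris"
python3 - <<'E'
import pickle,cv2,numpy as np
from h import *
d=pickle.load(open("s0.pkl","rb"));ims=[]
o,w=pickle.load(open("w_b.pkl","rb"))
for n in d:
    s=d[n];K=np.array([[s["fx"],0,s["cx"]],[0,s["fy"],s["cy"]],[0,0,1.]])
    p=cv2.projectPoints(np.array([[595.,199,70]]),np.array(s["rvec"]),np.array(s["tvec"]),K,np.array(s["D"]))[0].ravel();u,v=p.astype(int)
    print(n,p, (-R.from_rotvec(np.ravel(s["rvec"])).as_matrix().T@np.ravel(s["tvec"])).round())
    ims.append(cv2.resize(s["pixels"][v-30:v+35,u-30:u+35,::-1],(390,390),interpolation=cv2.INTER_CUBIC))
ims.append(cv2.resize(w["pixels"][:,:,::-1],(780,585))[195:,:])
cv2.imwrite("pics/c1.png",cv2.resize(np.vstack([np.hstack(ims[:2]),ims[2]]),(600,600)))
E
```

```text
time: 3.1
tool_pos: [587.6, -322.6, 196.3]
ee_rot: [-0.706, -0.005, 0.01, 0.708]
contact_force: [-0.6, 1.0, 0.6]
width: 1.001
[ 587.5808139  -322.58679247  196.31395907]
cell optic None
   carrier None
--
iris optic (727, array([ 630.5, -181.7]), array([ 6.1, 41. ]), 82.3, 'z', array([48.9, 63.7, 94. ]))
   carrier (3779, array([ 642.3, -198.7]), array([96.1, 63.2]), 0.7, 'z', array([15.4, 20.9, 30.9]))
tube optic (1578, array([ 590.1, -318.3]), array([30.4, 34.2]), 2.1, 'z', array([66.3, 86.2, 89.6]))
   carrier (1321, array([ 585.2, -318.8]), array([65.8, 40.2]), 2.7, 'z', array([14.7, 26.4, 28. ]))
scene [174.74549257 198.43559268] [-564.  685.  813.]
side [281.9066673  169.88311549] [  395. -1313.   758.]
```

View pics/c1.png

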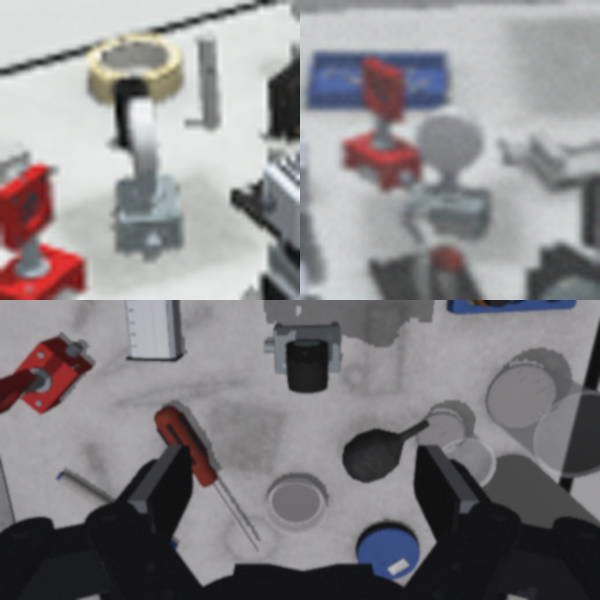

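The sensor's −y face is plain, so its window already faces +y and no flip is needed. The tube sits at (590,−318). Descend and grip.

```bash
python3 -m pendant '[[[0.002,0.004,-0.04,0],[0.002,0.004,-0.08,0],[0.002,0.004,-0.115,0],[0.002,0.004,-0.135,0],[0.002,0.004,-0.146,0],[0.002,0.004,-0.146,0],[0.002,0.004,-0.146,0]]]'
python3 -m pendant '[[[0,0,0,0],[0,0,0,0],[0,0,0,0],[0,0,0,0],[0,0,0,0],[0,0,0,0],[0,0,0,0],[0,0,0,0],[0,0,0,0],[0,0,0,0]]]' 0 60
```

```text
time: 3.85
tool_pos: [590.5, -316.8, 50.9]
ee_rot: [-0.706, -0.006, 0.01, 0.708]
contact_force: [0.2, -0.2, 0.4]
width: 0.998
time: 4.85
tool_pos: [590.7, -317.1, 51.9]
ee_rot: [-0.706, -0.006, 0.01, 0.708]
contact_force: [-1.9, 0.4, 5.6]
width: 0.339
```

```bash
python3 -m pendant '[[[0,0,0,0],[0,0,0,0],[0,0,-0.006,0],[0,0,-0.006,0]]]' 60
python3 -m pendant '[[[0,0,0,0],[0,0,0,0],[0,0,0,0],[0,0,0,0],[0,0,0,0],[0,0,0,0],[0,0,0,0]]]' 0 60
```

```text
time: 5.25
tool_pos: [589.8, -316.4, 44.3]
ee_rot: [-0.706, -0.005, 0.011, 0.708]
contact_force: [-0.4, -0.2, 0.1]
width: 0.599
time: 5.95
tool_pos: [589.5, -316.3, 44.0]
ee_rot: [-0.706, -0.005, 0.011, 0.708]
contact_force: [0.0, 0.3, -3.3]
width: 0.342
```

```bash
python3 -m pendant '[[[0,0,0.03,0],[0,0,0.07,0],[0,0.01,0.11,0],[-0.01,0.04,0.13,-0.01],[-0.025,0.08,0.13,-0.02],[-0.045,0.12,0.13,-0.03],[-0.065,0.16,0.13,-0.034],[-0.085,0.2,0.13,-0.034],[-0.105,0.24,0.13,-0.034],[-0.12,0.27,0.13,-0.034]]]'
python3 -m pendant '[[[-0.01,0.014,0,0],[-0.01,0.014,-0.04,0],[-0.01,0.014,-0.08,0],[-0.01,0.014,-0.08,0],[-0.01,0.014,-0.08,0]]]'
python3 look.py c
```

```text
time: 6.95
tool_pos: [467.7, -44.1, 173.7]
ee_rot: [-0.705, 0.007, -0.001, 0.709]
contact_force: [0.9, -0.3, -2.3]
width: 0.339
time: 7.45
tool_pos: [457.3, -30.4, 93.5]
ee_rot: [-0.705, 0.008, -0.0, 0.709]
contact_force: [-0.1, -0.4, -2.5]
width: 0.338
[457.26819774 -30.37551383  93.49379849]
```

View pics/w_c.png

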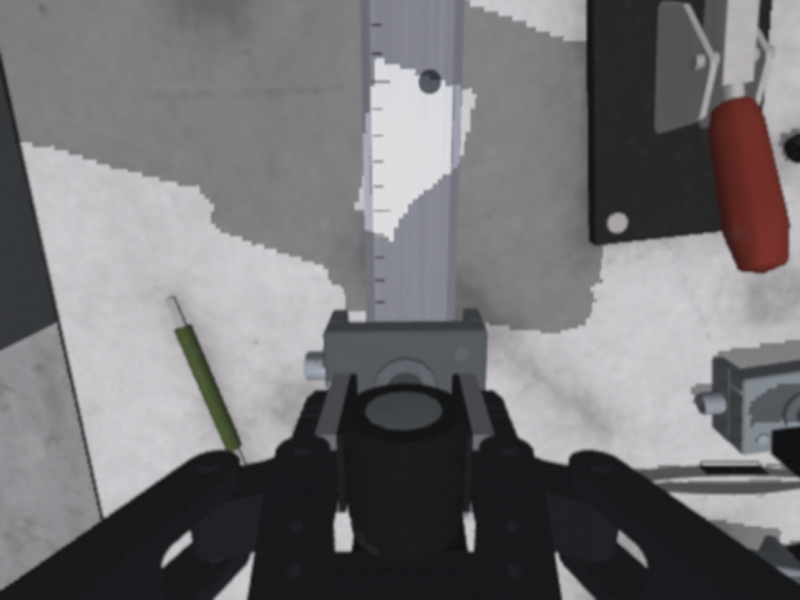

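```bash
cat > rail.py <<'E'
from h import *
import sys
from look import look
def fit(P,ys):
    out=[]
    for ya in ys:
        k=(abs(P[:,1]-ya)<6)&(P[:,2]>18)&(P[:,2]<25)&(P[:,0]>425)&(P[:,0]<500); q=P[k]
        if k.sum()>40: out.append((ya,np.percentile(q[:,0],[0.5,99.5]).mean(),np.ptp(np.percentile(q[:,0],[0.5,99.5]))))
    return np.array(out).round(1)
if __name__=="__main__":
    tag=sys.argv[1]; zc=float(sys.argv[2]); yc=float(sys.argv[3])  # carrier top height, approx y
    try: o,s=pickle.load(open(f"w_{tag}.pkl","rb"))
    except FileNotFoundError: o,s=look(tag)
    P,C,U=cloud(s,o); f=fit(P,range(-330,100,15));print(f.tolist())
    k=(abs(P[:,2]-zc)<5)&(abs(P[:,1]-yc)<40)&(P[:,0]>415)&(P[:,0]<495); q=P[k]
    k=(abs(q[:,2]-zc)<5)
    r=cv2.minAreaRect(q[k,:2].astype(np.float32)); print("carrier",r,"z",np.percentile(q[k,2],[5,50,95]), "x ends (y front band)",)
    y1=np.percentile(q[:,1],99); b=q[q[:,1]>y1-8]; print("front y",y1,"x",np.percentile(b[:,0],[1,99]),len(q), "tcp",o["tool_pos"])
E
python3 rail.py c 77 -30; python3 - <<'E'
from h import *
o,s=pickle.load(open("w_c.pkl","rb"));P,C,U=cloud(s,o)
k=(abs(P[:,1]+30)<35)&(abs(P[:,0]-458)<45);h=np.histogram(P[k,2],bins=range(0,160,5));print(list(zip(h[1],h[0])))
E
```

```text
[[-30.0, 459.7, 39.0], [-15.0, 459.8, 38.4], [0.0, 459.9, 39.0], [15.0, 460.3, 39.0], [30.0, 460.4, 38.9], [45.0, 460.6, 38.6], [60.0, 460.8, 38.9], [75.0, 461.1, 38.9], [90.0, 461.3, 39.0]]
carrier ((457.6604309082031, -24.39002799987793), (56.52186584472656, 24.020971298217773), 0.20411057770252228) z [74.53447208 76.59519027 79.66948857] x ends (y front band)
front y -12.7203262263145 x [430.65980804 484.82804563] 3631 tcp [457.26819774 -30.37551383  93.49379849]
[(np.int64(0), np.int64(2758)), (np.int64(5), np.int64(0)), (np.int64(10), np.int64(0)), (np.int64(15), np.int64(317)), (np.int64(20), np.int64(2360)), (np.int64(25), np.int64(0)), (np.int64(30), np.int64(0)), (np.int64(35), np.int64(0)), (np.int64(40), np.int64(0)), (np.int64(45), np.int64(0)), (np.int64(50), np.int64(42)), (np.int64(55), np.int64(79)), (np.int64(60), np.int64(266)), (np.int64(65), np.int64(263)), (np.int64(70), np.int64(354)), (np.int64(75), np.int64(3286)), (np.int64(80), np.int64(146)), (np.int64(85), np.int64(28)), (np.int64(90), np.int64(1)), (np.int64(95), np.int64(59)), (np.int64(100), np.int64(245)), (np.int64(105), np.int64(335)), (np.int64(110), np.int64(573)), (np.int64(115), np.int64(671)), (np.int64(120), np.int64(841)), (np.int64(125), np.int64(1074)), (np.int64(130), np.int64(2606)), (np.int64(135), np.int64(5084)), (np.int64(140), np.int64(1467)), (np.int64(145), np.int64(3274)), (np.int64(150), np.int64(4007))]
```

```bash
python3 -m pendant '[[[0.002,-0.001,-0.01,0],[0.002,-0.001,-0.02,0],[0.002,-0.001,-0.027,0],[0.002,-0.001,-0.033,0],[0.002,-0.001,-0.038,0],[0.002,-0.001,-0.042,0],[0.002,-0.001,-0.043,0],[0.002,-0.001,-0.043,0]]]'
python3 rail.py d 34 -33 
```

```text
time: 8.3
tool_pos: [460.6, -31.7, 51.7]
ee_rot: [-0.706, 0.007, -0.001, 0.709]
contact_force: [-1.0, -0.3, -3.0]
width: 0.342
[[-30.0, 428.1, 6.0], [-15.0, 461.3, 53.8], [0.0, 460.0, 38.7], [15.0, 460.2, 38.8], [30.0, 460.4, 38.7], [45.0, 460.6, 38.8], [60.0, 460.9, 38.6], [75.0, 461.0, 38.7], [90.0, 461.3, 38.6]]
carrier ((460.9801330566406, -25.6558837890625), (56.516761779785156, 24.17874526977539), 0.7375897169113159) z [31.82308062 34.77535879 37.71838845] x ends (y front band)
front y -13.958545678586557 x [433.98111229 488.31050397] 3676 tcp [460.60255868 -31.65737579  51.71528975]
```

```bash
python3 -m pendant '[[[-0.001,0,-0.002,0],[-0.001,0,-0.003,0],[-0.001,0,-0.003,0]]]'
python3 -m pendant '[[[0,0,0.0,0],[0,0,0.0,0],[0,0,0.0,0],[0,0,0,0],[0,0,0,0]]]' 65
python3 -m pendant '[[[0,0,0.03,0],[0,0,0.08,0],[0,0,0.12,0],[0.01,-0.01,0.14,0.03],[0.05,-0.02,0.15,0.06],[0.09,-0.03,0.15,0.1],[0.13,-0.04,0.15,0.14],[0.17,-0.04,0.15,0.175],[0.18,-0.04,0.15,0.175],[0.18,-0.04,0.15,0.175]]]' 100
python3 rail.py e 34 -33;python3 meas.py e | grep -A1 -E "large|iris|cell"
```

```text
time: 8.65
tool_pos: [460.5, -31.8, 50.5]
ee_rot: [-0.706, 0.006, -0.002, 0.709]
contact_force: [-3.7, 0.9, 6.3]
width: 0.342
time: 9.15
tool_pos: [460.5, -31.8, 50.4]
ee_rot: [-0.706, 0.006, -0.002, 0.709]
contact_force: [-0.6, 0.1, -0.0]
width: 0.649
time: 10.15
tool_pos: [641.2, -71.8, 199.5]
ee_rot: [-0.703, -0.055, 0.061, 0.706]
contact_force: [-0.5, 0.6, -0.2]
width: 1.001
[[-270.0, 448.4, 20.2], [-255.0, 457.6, 37.0], [-240.0, 457.9, 38.0], [-225.0, 458.1, 37.6], [-210.0, 458.3, 38.0], [-195.0, 458.4, 37.9], [-180.0, 458.5, 38.8], [-165.0, 458.8, 38.2], [-150.0, 460.2, 34.8], [-135.0, 468.5, 19.1], [-90.0, 460.0, 54.7], [-75.0, 459.8, 38.2], [-60.0, 459.8, 38.1], [-45.0, 489.2, 1.3], [-30.0, 489.2, 1.2], [-15.0, 463.7, 51.8], [0.0, 461.1, 38.7], [15.0, 461.2, 37.9], [30.0, 461.5, 38.4], [45.0, 461.9, 38.3], [60.0, 465.6, 30.4]]
carrier ((462.0207824707031, -34.169639587402344), (55.93260955810547, 40.031158447265625), 0.08159369230270386) z [31.83208927 33.6504929  36.94710094] x ends (y front band)
front y -14.334868371937754 x [434.99153547 489.26242387] 1846 tcp [641.15363799 -71.75215021 199.5107196 ]
cell optic (2585, array([ 458.5, -104.4]), array([40.7, 41.8]), 89.8, 'z', array([ 95.9,  98.7, 111.2]))
   carrier (3047, array([ 459.6, -105. ]), array([55.7, 89.9]), 0.1, 'z', array([15.5, 22.7, 34.9]))
--
large optic (2127, array([640. , -70.8]), array([56.1, 12.9]), 9.0, 'z', array([ 48.7, 100.2, 104.4]))
   carrier (1151, array([633.4, -61. ]), array([66.8, 21.9]), 13.0, 'z', array([14.6, 26.5, 33.2]))
iris optic (1577, array([ 631. , -177.1]), array([12.3, 41.1]), 79.9, 'z', array([50.5, 82.3, 98.4]))
   carrier (2505, array([ 642.9, -190.8]), array([ 66.9, 102.3]), 82.5, 'z', array([15.3, 25.4, 35. ]))
```

View pics/w_e.png

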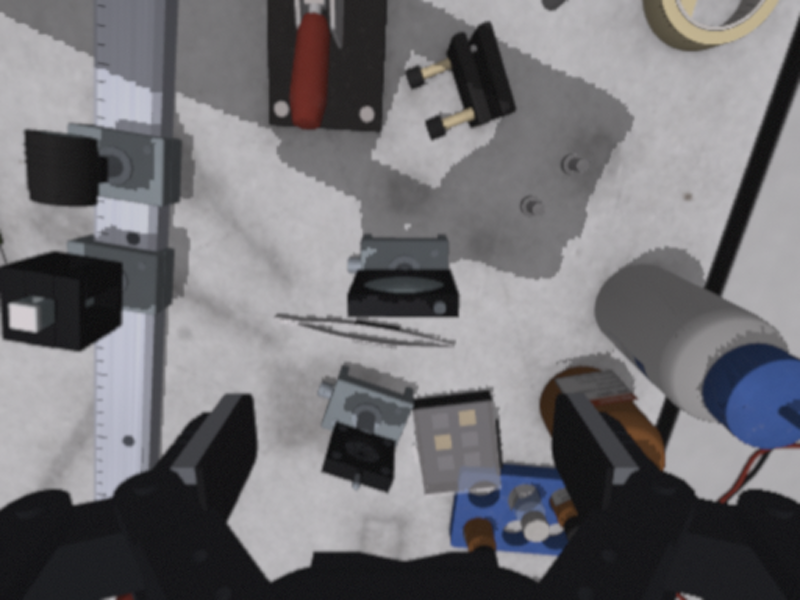

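Tube lens is seated, 70 mm before the cell, and its carrier top height of 33.7 mm matches a full drop. Next the large lens, at (640,−71) with yaw 9°.

```bash
python3 -m pendant '[[[-0.001,0.001,-0.04,0],[-0.001,0.001,-0.08,0],[-0.001,0.001,-0.115,0],[-0.001,0.001,-0.14,0],[-0.001,0.001,-0.152,0],[-0.001,0.001,-0.152,0],[-0.001,0.001,-0.152,0]]]'
python3 -m pendant '[[[0,0,0,0],[0,0,0,0],[0,0,0,0],[0,0,0,0],[0,0,0,0],[0,0,0,0],[0,0,0,0]]]' 0 60
```

```text
time: 10.9
tool_pos: [639.3, -70.8, 49.0]
ee_rot: [-0.703, -0.055, 0.061, 0.706]
contact_force: [0.9, 0.2, 0.7]
width: 0.998
time: 11.6
tool_pos: [640.9, -71.2, 52.2]
ee_rot: [-0.704, -0.056, 0.06, 0.706]
contact_force: [-2.4, 1.1, 6.5]
width: 0.67
```

```bash
python3 -m pendant '[[[0,0,0.03,0],[0,0,0.07,0],[-0.01,-0.005,0.11,0],[-0.035,-0.02,0.13,-0.03],[-0.07,-0.04,0.13,-0.07],[-0.105,-0.06,0.13,-0.11],[-0.14,-0.08,0.13,-0.15],[-0.17,-0.1,0.13,-0.175],[-0.182,-0.104,0.1,-0.175],[-0.182,-0.104,0.06,-0.175]]]'
python3 -m pendant '[[[0,0,-0.005,0],[0,0,-0.005,0],[0,0,-0.005,0]]]'
python3 rail.py f 77 -174
```

```text
time: 12.6
tool_pos: [459.6, -177.4, 114.7]
ee_rot: [0.708, -0.004, 0.005, -0.707]
contact_force: [0.3, 0.6, -3.6]
width: 0.669
time: 12.9
tool_pos: [461.3, -178.1, 111.6]
ee_rot: [0.708, -0.003, 0.006, -0.706]
contact_force: [-0.7, -0.2, -1.8]
width: 0.664
[[-330.0, 457.5, 35.0], [-315.0, 455.4, 39.1], [-180.0, 457.5, 38.6], [-165.0, 457.8, 38.4], [-150.0, 457.8, 38.3], [-135.0, 457.8, 38.7], [-105.0, 426.2, 2.3], [-75.0, 458.9, 38.1], [-60.0, 461.6, 51.6]]
carrier ((452.8334655761719, -161.3905029296875), (69.1556625366211, 21.19301986694336), 21.611316680908203) z [72.62919436 76.75911048 81.53177853] x ends (y front band)
front y -157.21775131516569 x [434.26313507 488.55427341] 554 tcp [ 461.30120052 -178.08423713  111.64599818]
```

```bash
python3 rail.py f 86 -174
```

```text
[[-330.0, 457.5, 35.0], [-315.0, 455.4, 39.1], [-180.0, 457.5, 38.6], [-165.0, 457.8, 38.4], [-150.0, 457.8, 38.3], [-135.0, 457.8, 38.7], [-105.0, 426.2, 2.3], [-75.0, 458.9, 38.1], [-60.0, 461.6, 51.6]]
carrier ((461.2435607910156, -169.0475311279297), (23.679542541503906, 56.14204406738281), 89.6694564819336) z [84.39211102 86.29306599 89.36564825] x ends (y front band)
front y -157.4917078904443 x [434.14010645 488.41017204] 3879 tcp [ 461.30120052 -178.08423713  111.64599818]
```

View pics/w_f.png

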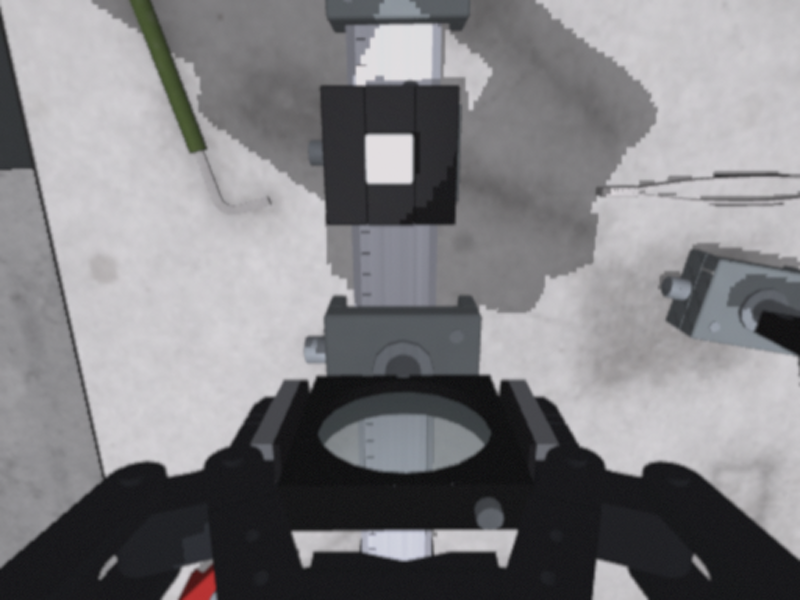

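Lens is held upright, and the carrier is 3.5 mm off in x and 3 mm in y. Correct and lower.

```bash
python3 -m pendant '[[[-0.0035,0.003,0,0],[-0.0035,0.003,-0.015,0],[-0.0035,0.003,-0.027,0],[-0.0035,0.003,-0.035,0],[-0.0035,0.003,-0.042,0],[-0.0035,0.003,-0.047,0],[-0.0035,0.003,-0.051,0],[-0.0035,0.003,-0.054,0],[-0.0035,0.003,-0.055,0],[-0.0035,0.003,-0.055,0]]]'
python3 rail.py g 34 -174
```

```text
time: 13.95
tool_pos: [458.4, -175.6, 58.9]
ee_rot: [0.708, -0.003, 0.006, -0.706]
contact_force: [-4.3, 2.2, 8.4]
width: 0.67
[[-270.0, 456.3, 39.6], [-255.0, 456.4, 33.9], [-150.0, 458.1, 52.4], [-75.0, 459.3, 38.5], [-60.0, 459.1, 38.6]]
carrier ((457.9894104003906, -166.3321533203125), (24.001420974731445, 56.53342056274414), 89.07196807861328) z [31.89647829 33.71577934 36.77544601] x ends (y front band)
front y -154.76541893918895 x [431.09732574 485.31678508] 3853 tcp [ 458.37557225 -175.62521312   58.90634919]
```

```bash
python3 -m pendant '[[[0,0,0.0,0],[0,0,0.0,0],[0,0,0.0,0],[0,0,0,0],[0,0,0,0]]]' 92
python3 -m pendant '[[[0,0,0.03,0],[0,0,0.08,0],[0,0.01,0.12,0],[0.02,0.05,0.14,-0.05],[0.04,0.09,0.15,-0.1],[0.055,0.13,0.15,-0.15],[0.07,0.17,0.15,-0.2],[0.085,0.21,0.15,-0.25],[0.1,0.25,0.15,-0.3],[0.115,0.29,0.15,-0.349]]]' 100
python3 -m pendant '[[[0.01,0.03,0,0],[0.02,0.06,0,0],[0.022,0.085,0,0],[0.022,0.085,0,0]]]'
python3 rail.py h 34 -174;python3 meas.py h | grep -A1 -E "large|sensor|laser|cell"
```

```text
time: 14.5
tool_pos: [458.4, -175.6, 58.8]
ee_rot: [0.708, -0.003, 0.006, -0.706]
contact_force: [-0.4, 0.4, 0.4]
width: 0.923
time: 15.5
tool_pos: [573.6, 116.2, 208.5]
ee_rot: [0.697, -0.126, 0.129, -0.694]
contact_force: [0.4, 0.1, 0.5]
width: 1.0
time: 15.9
tool_pos: [595.5, 204.3, 208.0]
ee_rot: [0.697, -0.125, 0.128, -0.695]
contact_force: [0.1, -0.1, 0.7]
width: 1.002
[[0.0, 463.1, 33.2], [15.0, 460.3, 39.2], [30.0, 460.4, 39.7], [45.0, 460.9, 39.2], [60.0, 461.5, 39.0], [75.0, 466.4, 29.2], [90.0, 472.6, 17.4]]
laser optic (1080, array([478.7, 126.7]), array([62.9, 28.9]), 52.2, 'z', array([ 86. , 100.4, 103.5]))
   carrier (1819, array([463.2, 132.3]), array([55.7, 84.6]), 0.6, 'z', array([15.1, 29.2, 41.8]))
cell optic None
   carrier None
sensor optic (1563, array([597.9, 198.7]), array([16.5, 48.7]), 69.4, 'z', array([57.2, 91.5, 99. ]))
   carrier (1169, array([595.7, 207.4]), array([26.6, 66.2]), 71.6, 'z', array([14.8, 26.5, 32.1]))
large optic None
   carrier NoneTraceback (most recent call last):
  File "rail.py", line 17, in <module>
    r=cv2.minAreaRect(q[k,:2].as
[... 493 characters left out ...]
 func(a, **kwargs)
    result = _quantile(arr,
                       quantiles=q,
    ...<2 lines>...
                       out=out,
                       weights=wgt)
    slices_having_nans = np.isnan(arr[-1, ...])
                                  ~~~^^^^^^^^^
IndexError: index -1 is out of bounds for axis 0 with size 0
Traceback (most recent call last):
  File "meas.py", line 18, in <module>
    k=(P[:,2]>15)&(P[:,2]<26)&(abs(P[:,0]-458)<10)&(P[:,1]<-200)&(P[:,1]>-360);print("rail end",P[k,1].min())
                                                                                                ~~~~~~~~~~^^
ValueError: zero-size array to reduction operation minimum which has no identity
```

View pics/w_h.png

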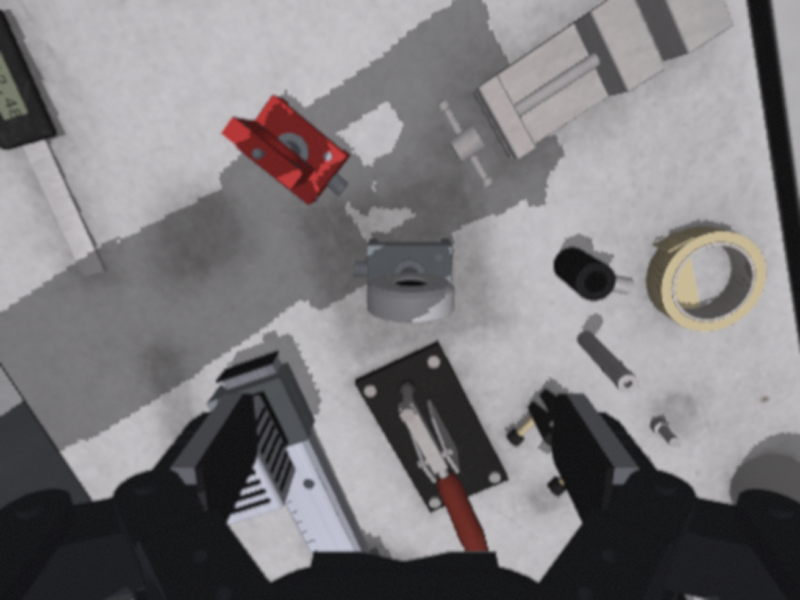

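The sensor's dark window is visible at (410,283) on the far (+y) side. Now the grasp.

```bash
python3 -m pendant '[[[0.002,-0.0055,-0.04,0],[0.002,-0.0055,-0.08,0],[0.002,-0.0055,-0.12,0],[0.002,-0.0055,-0.15,0],[0.002,-0.0055,-0.162,0],[0.002,-0.0055,-0.162,0],[0.002,-0.0055,-0.162,0]]]'
python3 -m pendant '[[[0,0,0,0],[0,0,0,0],[0,0,0,0],[0,0,0,0],[0,0,0,0],[0,0,0,0],[0,0,0,0],[0,0,0,0]]]' 0 60
```

```text
time: 16.65
tool_pos: [598.6, 196.7, 47.5]
ee_rot: [0.697, -0.125, 0.129, -0.694]
contact_force: [0.3, -0.1, 0.7]
width: 0.994
time: 17.45
tool_pos: [600.1, 197.1, 49.9]
ee_rot: [0.697, -0.124, 0.13, -0.695]
contact_force: [-1.2, -0.5, 6.1]
width: 0.549
```

```bash
python3 -m pendant '[[[0,0,0,0],[0,0,0,0],[-0.001,0,-0.01,0],[-0.001,0,-0.01,0],[-0.001,0,-0.01,0]]]' 85
python3 -m pendant '[[[0,0,0,0],[0,0,0,0],[0,0,0,0],[0,0,0,0],[0,0,0,0],[0,0,0,0],[0,0,0,0],[0,0,0,0]]]' 0 60
```

```text
time: 17.95
tool_pos: [598.0, 196.9, 38.6]
ee_rot: [0.697, -0.125, 0.129, -0.694]
contact_force: [0.0, -0.1, 0.6]
width: 0.848
time: 18.75
tool_pos: [598.0, 196.9, 38.6]
ee_rot: [0.697, -0.125, 0.129, -0.694]
contact_force: [0.2, 1.5, 0.1]
width: 0.548
```

```bash
python3 -m pendant '[[[0,0,0.03,0],[0,0,0.07,0],[0,-0.01,0.11,0],[-0.01,-0.04,0.14,0.04],[-0.02,-0.08,0.14,0.09],[-0.035,-0.12,0.14,0.14],[-0.05,-0.16,0.14,0.19],[-0.065,-0.2,0.14,0.24],[-0.08,-0.245,0.14,0.3],[-0.095,-0.29,0.14,0.341]]]'
python3 -m pendant '[[[-0.015,-0.045,0,0],[-0.03,-0.09,0,0],[-0.044,-0.13,0,0],[-0.047,-0.149,-0.03,0],[-0.047,-0.149,-0.07,0],[-0.047,-0.149,-0.08,0],[-0.047,-0.149,-0.08,0]]]'
python3 rail.py i 79 -244
```

```text
time: 19.75
tool_pos: [501.5, -94.3, 178.1]
ee_rot: [0.708, -0.004, 0.008, -0.706]
contact_force: [0.4, -1.1, -2.8]
width: 0.548
time: 20.45
tool_pos: [452.1, -241.4, 95.3]
ee_rot: [-0.706, 0.006, -0.006, 0.708]
contact_force: [0.4, 0.5, -2.1]
width: 0.548
[[-240.0, 456.8, 39.0], [-225.0, 456.9, 38.6], [-210.0, 457.3, 39.0], [-195.0, 457.3, 38.7], [-150.0, 457.9, 38.7], [-135.0, 458.1, 38.9], [-120.0, 458.2, 54.1]]
carrier ((451.5191955566406, -236.04788208007812), (33.358070373535156, 56.450218200683594), 88.68310546875) z [76.89033275 83.22275858 83.9061005 ] x ends (y front band)
front y -219.54095309552875 x [424.61224906 479.05024686] 3854 tcp [ 452.08742307 -241.40648685   95.32405668]
```

View pics/w_i.png

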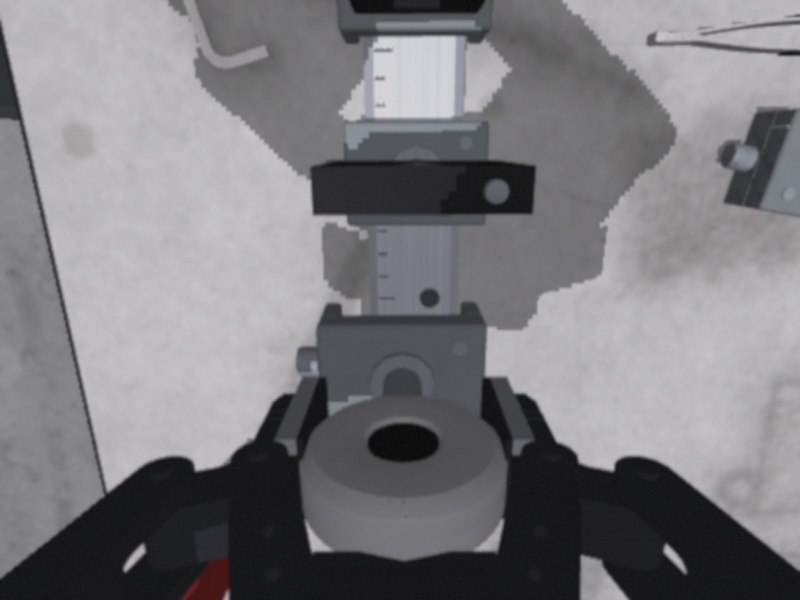

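```bash
python3 -m pendant '[[[0.005,-0.005,0,0],[0.005,-0.005,-0.015,0],[0.005,-0.005,-0.025,0],[0.005,-0.005,-0.032,0],[0.005,-0.005,-0.038,0],[0.005,-0.005,-0.043,0],[0.005,-0.005,-0.048,0],[0.005,-0.005,-0.051,0],[0.005,-0.005,-0.052,0],[0.005,-0.005,-0.052,0]]]'
python3 rail.py j 34 -244
```

```text
time: 21.5
tool_pos: [459.1, -247.6, 45.6]
ee_rot: [0.708, -0.004, 0.008, -0.707]
contact_force: [0.6, 1.1, -2.3]
width: 0.55
[[-240.0, 426.9, 3.7], [-225.0, 458.9, 53.4], [-210.0, 457.3, 38.7], [-195.0, 457.1, 38.9], [-150.0, 458.2, 38.6], [-135.0, 458.3, 38.8]]
carrier ((458.552978515625, -242.3800811767578), (33.77785110473633, 56.348018646240234), 88.67662048339844) z [32.2208415  33.85735871 36.91845164] x ends (y front band)
front y -225.8965112388142 x [431.70063676 486.13415044] 5120 tcp [ 459.11678232 -247.57353755   45.63097403]
```

```bash
python3 -m pendant '[[[-0.001,0.001,-0.002,0],[-0.001,0.001,-0.003,0],[-0.001,0.001,-0.003,0]]]'
python3 -m pendant '[[[0,0,0.0,0],[0,0,0.0,0],[0,0,0.0,0],[0,0,0,0],[0,0,0,0]]]' 85
python3 -m pendant '[[[0,0,0.03,0],[0,0,0.08,0],[0,0,0.12,0],[0.02,0.01,0.15,-0.03],[0.06,0.03,0.16,-0.07],[0.1,0.05,0.16,-0.11],[0.14,0.06,0.16,-0.15],[0.17,0.069,0.16,-0.163],[0.173,0.069,0.16,-0.163],[0.173,0.069,0.16,-0.163]]]' 100
python3 rail.py k 34 -244;python3 meas.py k 2>/dev/null| grep -A1 -E "large|iris|bottle"
```

```text
time: 21.85
tool_pos: [459.2, -247.7, 45.4]
ee_rot: [0.708, -0.004, 0.008, -0.706]
contact_force: [-5.1, 1.7, 12.1]
width: 0.55
time: 22.35
tool_pos: [459.1, -247.5, 45.1]
ee_rot: [0.708, -0.004, 0.008, -0.706]
contact_force: [0.5, 0.6, -0.4]
width: 0.853
time: 23.35
tool_pos: [632.1, -178.2, 204.2]
ee_rot: [0.705, -0.062, 0.064, -0.703]
contact_force: [1.4, -0.4, -0.6]
width: 1.002
[[-225.0, 459.8, 54.7], [-210.0, 457.9, 39.1], [-195.0, 468.3, 36.6], [-150.0, 459.2, 51.3], [-135.0, 459.4, 38.2], [-120.0, 474.0, 26.3], [-105.0, 486.9, 1.5], [-90.0, 474.0, 27.2], [-75.0, 459.6, 38.7], [-60.0, 461.8, 52.3], [-45.0, 489.2, 1.8], [-30.0, 489.7, 1.5], [-15.0, 466.0, 47.9], [0.0, 460.6, 40.1], [15.0, 452.4, 22.7]]
carrier ((458.58355712890625, -243.17738342285156), (35.42734146118164, 57.33297348022461), 89.08163452148438) z [31.22360262 33.64069071 36.79946272] x ends (y front band)
front y -225.6588141761227 x [432.12490013 487.04683273] 1167 tcp [ 632.13774758 -178.1545187   204.1547083 ]
large optic None
   carrier None
iris optic (1176, array([ 631.3, -177. ]), array([11.6, 40.8]), 78.5, 'z', array([ 53.2,  92.8, 103.3]))
   carrier (2553, array([ 643.2, -190.9]), array([ 66., 102.]), 82.5, 'z', array([16.1, 22.6, 30.6]))
--
bottle 40 765 [ 751. -240.   50.] [ 760. -130.   80.]
bottle 80 56 [ 758. -163.   80.] [ 760. -144.   84.]
bottle 200 1430 [ 672. -196.  218.] [ 689. -173.  240.]
```

View pics/w_k.png

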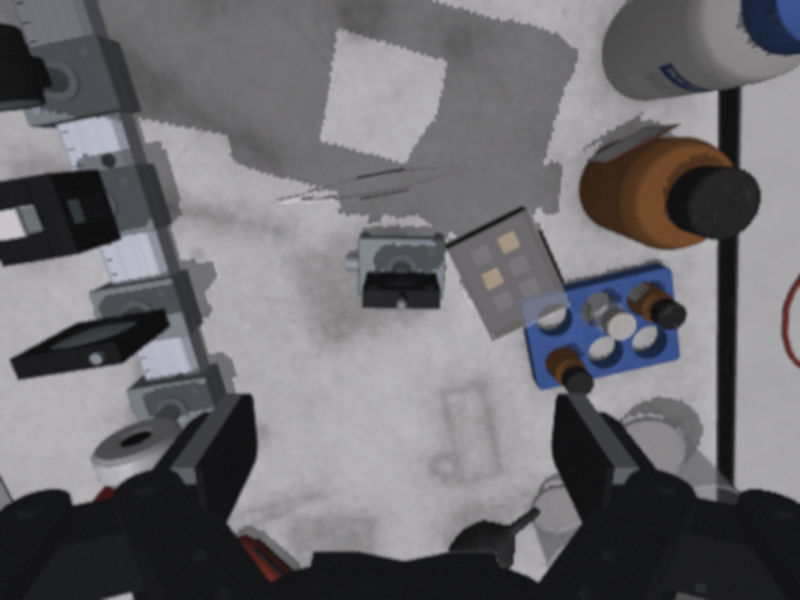

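```bash
python3 -m pendant '[[[-0.001,0.001,-0.04,-0.01],[-0.001,0.001,-0.08,-0.01],[-0.001,0.001,-0.12,-0.01],[-0.001,0.001,-0.15,-0.01],[-0.001,0.001,-0.158,-0.01],[-0.001,0.001,-0.158,-0.01],[-0.001,0.001,-0.158,-0.01]]]'
python3 -m pendant '[[[0,0,0,0],[0,0,0,0],[0,0,0,0],[0,0,0,0],[0,0,0,0],[0,0,0,0],[0,0,0,0],[0,0,0,0],[0,0,0,0]]]' 0 60
```

```text
time: 24.1
tool_pos: [631.3, -178.4, 48.3]
ee_rot: [0.705, -0.065, 0.069, -0.702]
contact_force: [0.2, 0.4, 0.3]
width: 1.0
time: 25.0
tool_pos: [632.4, -178.8, 50.1]
ee_rot: [0.706, -0.064, 0.07, -0.702]
contact_force: [-0.6, -0.0, 5.3]
width: 0.469
```

```bash
python3 -m pendant '[[[0,0,0.03,0],[0,0,0.07,0],[-0.005,0.005,0.11,0],[-0.02,0.03,0.14,0.03],[-0.045,0.07,0.14,0.06],[-0.075,0.11,0.14,0.1],[-0.105,0.15,0.14,0.13],[-0.135,0.19,0.14,0.16],[-0.165,0.222,0.14,0.175],[-0.171,0.223,0.12,0.175]]]'
python3 -m pendant '[[[0,0,-0.02,0],[0,0,-0.05,0],[0,0,-0.06,0],[0,0,-0.06,0],[0,0,-0.06,0]]]'
python3 rail.py l 86 45; python3 - <<'E'
from h import *
o,s=pickle.load(open("w_l.pkl","rb"));P,C,U=cloud(s,o)
k=(P[:,1]>85)&(P[:,1]<190)&(P[:,0]>430)&(P[:,0]<490)&(P[:,2]>50)&(P[:,2]<105);q=P[k];print(len(q),q.min(0))
for z in range(50,105,8):
    m=abs(q[:,2]-z)<4
    if m.sum()>10: print(z,m.sum(),np.percentile(q[m,1],[1,10,50]).round(1))
E
```

```text
time: 26.0
tool_pos: [459.6, 47.5, 171.2]
ee_rot: [0.708, 0.0, 0.007, -0.706]
contact_force: [0.1, -0.9, -1.5]
width: 0.468
time: 26.5
tool_pos: [460.1, 47.4, 111.7]
ee_rot: [0.708, 0.0, 0.008, -0.706]
contact_force: [0.9, 0.5, -1.7]
width: 0.469
[[-90.0, 458.6, 55.4], [45.0, 461.0, 38.6], [60.0, 460.6, 39.1], [75.0, 460.8, 38.3], [90.0, 461.3, 38.5]]
carrier ((460.1864929199219, 53.86579895019531), (29.696420669555664, 56.43111038208008), 89.73918151855469) z [84.78483088 88.25662267 89.70318245] x ends (y front band)
front y 68.39690880157062 x [433.25163412 487.50460933] 4237 tcp [460.09867704  47.38832247 111.73774102]
13171 [437.77403105 105.49956105  81.09974016]
82 22 [105.6 105.8 106.6]
90 130 [105.6 106.1 106.8]
98 9619 [109.4 113.6 136. ]
```

View pics/w_l.png

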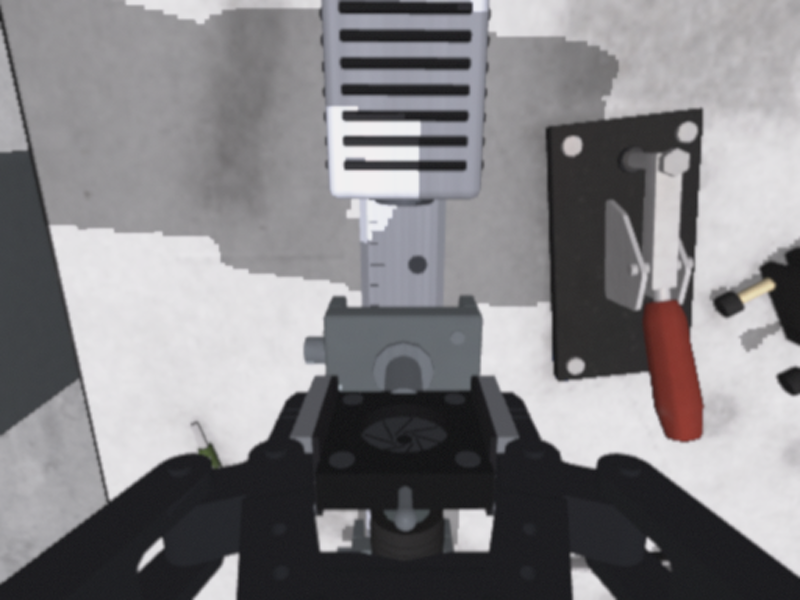

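```bash
python3 -m pendant '[[[0,-0.003,-0.01,0],[0,-0.003,-0.02,0],[0,-0.003,-0.03,0],[0,-0.003,-0.037,0],[0,-0.003,-0.043,0],[0,-0.003,-0.048,0],[0,-0.003,-0.052,0],[0,-0.003,-0.055,0],[0,-0.003,-0.057,0],[0,-0.003,-0.057,0]]]'
python3 rail.py m 34 45
```

```text
time: 27.55
tool_pos: [461.0, 44.4, 57.0]
ee_rot: [0.708, 0.0, 0.008, -0.706]
contact_force: [-4.4, 0.6, 10.1]
width: 0.469
[[-30.0, 428.2, 6.0], [45.0, 428.2, 6.3], [60.0, 461.3, 54.8], [75.0, 460.9, 38.7], [90.0, 461.0, 38.9]]
carrier ((461.02740478515625, 50.7957878112793), (29.42206382751465, 56.43488693237305), 89.48021697998047) z [32.07320839 33.6565391  36.79928637] x ends (y front band)
front y 65.25216949907923 x [434.03461796 488.3198275 ] 4475 tcp [460.97301983  44.42345951  57.01791873]
```

Seated (carrier top 33.7, centre y 45.3). Release and retreat high for a final check.

```bash
python3 -m pendant '[[[0,0,0.0,0],[0,0,0.0,0],[0,0,0.0,0],[0,0,0,0],[0,0,0,0]]]' 80
python3 -m pendant '[[[0,0,0.03,0],[0,0,0.08,0],[0,0,0.13,0],[0,0,0.18,0],[0.02,0,0.22,0],[0.05,0,0.26,0],[0.07,0,0.29,0],[0.09,0,0.3,0],[0.1,0,0.3,0],[0.1,0,0.3,0]]]' 100
python3 look.py z
python3 - <<'E'
from h import *
from meas import meas
from look import robot
o,s=pickle.load(open("w_z.pkl","rb"));P,C,U=cloud(s,o)
for n,y in dict(iris=45,tube=-34,cell=-104,large=-175,sensor=-245).items():
    print(n,"top",meas(P,(425,495,y-30,y+30,31,37)),"\n   optic",meas(P,(420,500,y-32,y+32,75,118)))
s2=robot.snapshot("side");im=s2["pixels"][140:300,190:310,::-1]
a=cv2.resize(s["pixels"][:,:,::-1],(480,360));b=cv2.resize(im,(270,360),interpolation=cv2.INTER_CUBIC)
cv2.imwrite("pics/final.png",np.hstack([a,b]))
E
```

```text
time: 28.1
tool_pos: [460.9, 44.4, 56.9]
ee_rot: [0.708, 0.0, 0.008, -0.706]
contact_force: [0.1, -0.4, -0.3]
width: 0.802
time: 29.1
tool_pos: [561.1, 44.3, 355.5]
ee_rot: [0.708, -0.0, 0.007, -0.706]
contact_force: [-0.6, 0.4, -0.0]
width: 0.996
[561.11787316  44.32408167 355.49333684]
iris top (623, array([461.2,  46.1]), array([39. , 56.8]), 89.1, 'z', array([31.6, 33.6, 36.5])) 
   optic (385, array([461.5,  45.5]), array([10.1, 41.2]), 89.2, 'z', array([ 76.9, 100.6, 110.8]))
tube top (584, array([461.2, -33.3]), array([38.6, 55.9]), 89.1, 'z', array([31.5, 33.5, 36.3])) 
   optic (621, array([461.8, -33.5]), array([29.9, 34.5]), 1.3, 'z', array([77.2, 92.9, 96.8]))
cell top (401, array([ 458.6, -103.5]), array([39.8, 55.9]), 88.3, 'z', array([31.4, 33.6, 35.3])) 
   optic (963, array([ 458.7, -103.6]), array([40.2, 40.2]), 89.3, 'z', array([ 76.9,  98.4, 111.2]))
large top (351, array([ 458.5, -172.3]), array([38. , 55.9]), 86.2, 'z', array([31.6, 33.7, 36.8])) 
   optic (818, array([ 458.2, -174.2]), array([13.7, 56.2]), 89.1, 'z', array([ 76.1, 100.7, 110.5]))
sensor top (376, array([ 458.8, -245.9]), array([55.9, 40.5]), 0.9, 'z', array([31.9, 33.8, 36.8])) 
   optic (650, array([ 458.8, -246.1]), array([17.4, 49.7]), 87.8, 'z', array([ 75.7,  94.8, 106.4]))
```

View pics/final.png

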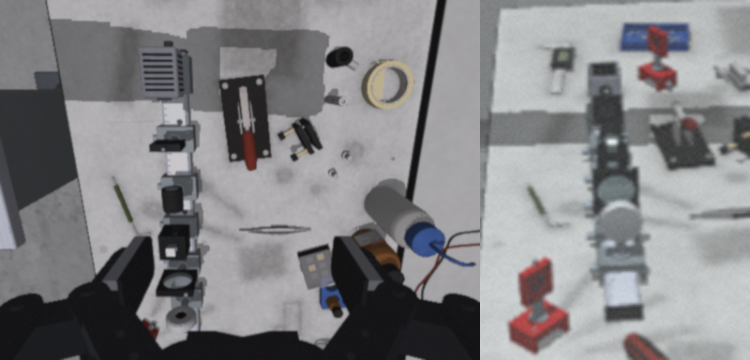

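All four are seated and upright, with carrier tops at 33.5–33.8 mm like the fixed cell's 33.6. The gripper is clear, so I'm handing in.

```bash
python3 -c "
from station import robot
print(robot.finish_job())"
```

```text
the job is handed in; nothing more can be done
None
```

All four carriers are on the rail, released and standing upright, and I handed the job in at about 29 s. I placed them in the order asked: tube lens, large lens, power sensor, iris.

| Distance along the rail | Asked (mm) | Last check (mm) |
|---|---|---|
| Tube lens before the cell | 70 | 70.1 |
| Large lens behind the cell | 70 | 70.6 |
| Power sensor behind the large lens | 70 | 71.9 |
| Iris in front of the laser's front face | 60 | about 60 |

- **Seating:** the carrier tops measured 33.5–33.8 mm above the bench, against 33.6 mm for the fixed cell, so each is fully home.
- **Power sensor:** its window faces the laser; I saw the dark window on the laser side just before lowering it.
- **Other checks:** the red look-alikes were not touched, and the gripper was open and well clear at the end. The highest contact force in the readings was about 13 N.
- **Disagreement:** the large lens's carrier top read y = −172.3 mm and its frame −174.2 mm. The carrier is partly hidden in that view, so I used the frame reading. Either way it is within tolerance.

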